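# Repack refurbished network devices in their moulded trays

### The job

Repack the four refurbished network devices: lay the small router, the power injector, the antenna and the round hub each flat, right side up, in the moulded pulp tray whose pocket is shaped for it (either way round will do). They are electronics, so set them down gently and do not drop them, and leave the little metal transceiver and the light-blue coupler that lie among them where they are.

Things in the scene. Friction and masses are not known exactly. Their poses are not given: they have to be found in the camera images.
- router: Small charcoal-black router box, 100 x 64 x 28 mm, about 0.18 kg, silver vent slots and a silver-framed square on top, three jacks on a blue panel at one short end (-x). Loose, lies flat on the table; grip it across its 64 mm width (y). Origin: centre of the underside; z up, x along its length.
- injector: White power injector, a long box 112 x 44 x 32 mm, about 0.2 kg, grey panel with dark slots on top, two jacks at one short end (-x). Loose, lies flat on the table; grip it across its 44 mm width (y). Origin: centre of the underside; z up, x along its length.
- antenna: Flat black stub antenna lying flat, 120 mm long, 12 mm thick, about 0.04 kg, loose: blade 20 mm wide (x = -24 to 60 mm), hinge knuckle 14 mm wide (x = -46 to -24 mm), gold screw connector 10 mm wide (x = -60 to -46 mm). Origin: middle of length and width at the underside, which is on the blade; z up, x along its length away from the connector. Grip it across the blade (y).
- hub: Round white hub like a thick puck, 64 mm in diameter and 34 mm high, pale blue ring on top, about 0.15 kg, loose, stands on its flat base; sides are vertical from 3 to 29 mm of its height. Origin: centre of the underside; z up; it can be gripped across any diameter.
- router_tray: Fixed tan moulded-pulp tray: rim 22 mm, darker flat pocket floor 10 mm above the table; walls 14 mm thick. Made for the router: broad rectangular pocket 114 x 78 mm, outside 142 x 106 mm. Amid both long sides the wall is left out over 60 mm (finger scoops down to the pocket floor). Origin: on the table, below the pocket's centre; x along the pocket, z up.
- injector_tray: Fixed tan moulded-pulp tray: rim 22 mm, darker flat pocket floor 10 mm above the table; walls 14 mm thick. Made for the power injector: medium rectangular pocket 126 x 58 mm, outside 154 x 86 mm. Amid both long sides the wall is left out over 60 mm (finger scoops down to the pocket floor). Origin: on the table, below the pocket's centre; x along the pocket, z up.
- antenna_tray: Fixed tan moulded-pulp tray: rim 22 mm, darker flat pocket floor 10 mm above the table; walls 14 mm thick. Made for the antenna: narrow rectangular pocket 134 x 34 mm, outside 162 x 62 mm. Amid both long sides the wall is left out over 60 mm (finger scoops down to the pocket floor). Origin: on the table, below the pocket's centre; x along the pocket, z up.
- hub_tray: Fixed tan moulded-pulp tray: rim 22 mm, darker flat pocket floor 10 mm above the table. Made for the hub: the only round pocket, 79 mm in diameter, in a square tray 108 x 108 mm. It has no finger scoops: the hub in it stands 22 mm above the rim, so hold the hub by its upper half. Origin: on the table, below the pocket's centre; z up.
- transceiver: Bystander, to be left alone: bare-metal plug-in transceiver, 56 x 14 x 9 mm with a thin blue bail wire, lying loose on the table. Origin: centre of the underside; x along its length.
- coupler: Bystander, to be left alone: light-blue cable coupler with a dark jack at each end, 34 x 18 x 19 mm, lying loose on the table. Origin: centre of the underside; x along its length.
There are look-alikes about, which are no part of the job. What is shaped like the hub but brown, orange or yellow is not meant.

How it is judged:
At the end, for the whole second after the job is handed in: Router, injector, antenna and hub each lie flat (within 0.1 rad) and right side up on the pocket floor of their own tray (underside within 3.5 mm of the floor, centre within 12 mm of the pocket's centre, the three long ones lengthwise within 0.2 rad, either way round), released and at rest (horizontal distance between router and router_tray below 0.012 m and z of router in the frame of router_tray between 0.006 and 0.0135 m and angle between each of router, injector, antenna, hub's own z axis and vertical below 0.1 rad and linear speed of each of router, injector, antenna, hub below 0.02 m/s and angular speed of each of router, injector, antenna, hub below 0.2 rad/s and angle between the x axis of router and the x axis of router_tray, either way round below 0.2 rad and horizontal distance between injector and injector_tray below 0.012 m and z of injector in the frame of injector_tray between 0.006 and 0.0135 m and angle between the x axis of injector and the x axis of injector_tray, either way round below 0.2 rad and horizontal distance between antenna and antenna_tray below 0.012 m and z of antenna in the frame of antenna_tray between 0.006 and 0.0135 m and angle between the x axis of antenna and the x axis of antenna_tray, either way round below 0.2 rad and horizontal distance between hub and hub_tray below 0.012 m and z of hub in the frame of hub_tray between 0.006 and 0.0135 m); the robot touches nothing.
It fails at once if a device is dropped: not held, it moves faster than 0.6 m/s (a fall of about 2 cm) ((linear speed of router above 0.6 m/s and contact force between the fingers and router below 0.2 N) or (linear speed of injector above 0.6 m/s and contact force between the fingers and injector below 0.2 N) or (linear speed of antenna above 0.6 m/s and contact force between the fingers and antenna below 0.2 N) or (linear speed of hub above 0.6 m/s and contact force between the fingers and hub below 0.2 N)).
It fails at once if the transceiver or the coupler is pushed away (more than 20 mm) (distance of any of transceiver, coupler from where it was at the start of the episode above 0.02 m).
It also fails if it takes over 96 s, if anything falls off the work surface, if the arm or the gripper's body presses on something with over 40 N, if the wrist force passes 120 N, or if a joint passes its speed limit or range.

### The arm

A 6-joint arm with a two-finger parallel gripper is mounted at the origin on the work surface. World frame = base frame: x ahead of the robot, y to its left, z up, the work surface at z = 0. Lengths are in m, angles in rad, forces in N, time in s.
With the tool pointing down it reaches from about 0.375 to 0.9 m from the base axis. Payload 3.1 kg.
Tool frame: the origin (TCP) lies at the centre of the arm's flange, where the gripper is bolted on; the fingertips stand robot.tip_extent ahead of it and the grasp point (between the pads) lies 164 mm ahead of it (robot.tip_extent is the distance from the TCP to the fingertips, in m); z points along the fingers, y is the line along which they close (so a half turn about z gives the same grasp; the last joint's range is limited). The gripper opens to 87 mm and grips with 3 to 60 N. Pads are 19 mm wide; open, the fingers measure 117 mm over their backs; the gripper's body (75 mm by 190 mm) begins 51 mm behind the grasp point.
Start: joints at [-1.304, 0.527, 1.433, -0, 1.181, -0.178], TCP at [0.27, -0.564, 0.405] pointing down, gripper open.
Joint ranges: [-3.08, 3.08], [-0.75, 2.2], [0.22, 2.44], [-1.43, 4.57], [0, 2.65], [-2.85, 2.85]. Speed limits (rad/s): [2.79, 2.79, 3.14, 3.14, 3.14, 3.14].

### API

Orientations are given as a unit quaternion [x, y, z, w].
In Python, from rig import get_obs, camera, hand_in, cut_out, robot gives the robot as it stands.
- The arm moves only by the tool step_arm, never from a script. Its argument "rows" is a list of rows, each a list of 6 numbers: the shift along the world's x, y, z in m, then the turn, a rotation vector about the world's x, y, z in degrees. A call has 1 to 12 rows; each row shifts and turns the commanded pose from where the row before left it; what a row does not reach is not made up. A row lasts 1/8 s, in which the tool goes at most 62.5 mm and 10.7 degrees, less where a joint would pass 70% of its speed; a pose out of reach is approached as far as the arm can. A call is refused whole if a number of a shift passes 0.0625 or a number of a turn 10.7, either way. A call with a gripper value outside its range is refused whole. "jaw" is the finger opening in m, from 0 to 0.087, set as the call begins (left out, the last holds). The fingers move at their own pace and stop on an object; "squeeze" is the grip in N (left out, the last holds). Time passes only in rows, so rows that do not move let the fingers close. It gives the time, the measured TCP pose, the force, the opening and the grip force at its end, in the units of the state.
- get_obs(): the state, without advancing time (a new reading comes with each control period).
- camera(name): name is "side" or "top"; returns a dict with "pixels" (384x512x3 uint8, blue, green, red), "depth" (384x512 float32, m along the optical axis (not along the pixel's ray), 0 where there is no reading), "fov_y" (degrees; the focal length in pixels is half the picture's height over the tangent of half this angle, whatever the lens; pixels are square), "cx", "cy" (the principal point, pixels), "extrinsics" (4x4, takes a point from camera to world coordinates). Camera axes: x right, y up, looking along -z (the intrinsics and any distortion apply to the point x, -y, -z); pixel columns grow to the right and rows downward; lengths in m; the calibration is good to about 2 mm. A picture is of the moment at which its call begins.
- hand_in(): hands the job in; it is judged then, once.
Trained networks look in the newest picture that a camera, given by its name, has taken for a name from the list of things; names that differ only in an ending like _2 or _b are one class to them, and where a whole thing is asked for, a point or a joint stands for the part that bears it (a point fixed in the world has none). Each returns a list of dicts, best first, with "confidence" (0 to 1); they miss things now and then, are a little off and sometimes report something else, mostly with a low value. They report only what shows in the picture. A call takes as long as a camera call. They do not tell look-alikes from the thing itself.
- cut_out(label, camera): "region" (384x512 bool, what is visible of it) and "extent" ([centre column, centre row, width, height] in pixels, round what is visible of it).
The state is a dict: "time": time; "q": joint angles; "joint_velocities": joint speeds; "joint_torque": joint torques, N m; "position": TCP position; "tool_rot": TCP orientation; "ft_force": force on the tool from outside, world axes, zero at the start; "moment": the same for the moment, N m; "grip_width": finger opening in m; "grip_force": force on a finger pad.
Only numpy, scipy, OpenCV 4.12 (cv2) and the standard library are available. Lean on these libraries where they do the work, as an engineer would, in place of code of your own. Each camera call takes 0.05 s, during which the arm holds its last target. There are 200 camera calls.

## Working session

There is one attempt and no reset: what is moved stays moved. The work goes in short steps, Python scripts to look and compute and a tool call to move; the robot and the scene stay as the last step left them, time stands still between calls to the robot, and variables do not carry over. Pictures are saved under pics/ and viewed, at most 14 in all, crops included, and the job is handed in when it is done.

Besides the shell and the picture viewer there is one more tool, called after "Request:" in YAML: its name, and indented under it one key for each argument. step_arm: Moves the arm, as the interface text tells. Its arguments: {"type":"object","properties":{"rows":{"type":"array"},"jaw":{"type":"number"},"squeeze":{"type":"number"}},"required":["rows"]}

```bash
mkdir -p pics; cat > h.py <<'E'
import numpy as np, cv2
from rig import get_obs, camera, hand_in, cut_out, robot
def pts(c):
    d=c["depth"]; H,W=d.shape; f=H/2/np.tan(np.radians(c["fov_y"])/2)
    v,u=np.mgrid[:H,:W]
    P=np.stack([(u-c["cx"])/f*d,-(v-c["cy"])/f*d,-d,np.ones_like(d)],-1)
    return (P@np.asarray(c["extrinsics"]).T)[...,:3]
E
python3 - <<'E'
from h import *
print(robot if not callable(robot) else '', getattr(robot,'tip_extent',None))
for n in ["top","side"]:
    c=camera(n); cv2.imwrite(f"pics/{n}0.png",cv2.resize(c["pixels"],(800,600)))
    print(n,{k:c[k] for k in c if k not in("pixels","depth")})
    P=pts(c)
    for l in ["router","injector","antenna","hub","router_tray","injector_tray","antenna_tray","hub_tray","transceiver","coupler"]:
        for r in cut_out(l,n)[:4]:
            m=r["region"]&(c["depth"]>0); Q=P[m]
            if len(Q)<5: continue
            z=np.percentile(Q[:,2],90); T=Q[Q[:,2]>z-.006]
            (cx,cy),(w,h),a=cv2.minAreaRect((T[:,:2]*1000).astype(np.float32))
            print(l,round(r["confidence"],2),"px",np.round(r["extent"]),"z%.3f"%z,"c(%.0f,%.0f) %.0fx%.0f a%.0f"%(cx,cy,w,h,a),c["pixels"][m].mean(0).round())
E
```

```text
<Robot object at 0x7f2200d57e00> 0.1822
top {'fov_y': 51.20607179390416, 'cx': 254.6001964075376, 'cy': 188.1179897918467, 'extrinsics': array([[ 0.02653215,  0.99362517, -0.10956767,  0.3536533 ],
       [-0.99948353,  0.02835589,  0.0151202 ,  0.07102056],
       [ 0.0181307 ,  0.10910991,  0.99386433,  1.45092738],
       [ 0.        ,  0.        ,  0.        ,  1.        ]])}
router 0.56 px [319. 152.  28.  19.] z0.033 c(650,-176) 63x101 a2 [47. 48. 46.]
injector 0.59 px [300. 205.  36.  44.] z0.023 c(457,-121) 86x154 a62 [ 90. 111. 120.]
injector 0.56 px [239. 203.  16.  33.] z0.037 c(465,101) 109x42 a5 [163. 172. 172.]
antenna 0.55 px [357. 230.  12.  33.] z0.016 c(370,-310) 111x19 a5 [38. 42. 43.]
hub 0.7 px [107. 157.  20.  22.] z0.039 c(609,583) 60x57 a38 [ 80. 150. 158.]
hub 0.69 px [144. 179.  22.  18.] z0.038 c(528,446) 56x61 a56 [155. 159. 154.]
hub 0.69 px [150. 149.  16.  14.] z0.038 c(647,431) 59x58 a3 [ 78. 114. 157.]
hub 0.51 px [171. 184.  22.  21.] z0.038 c(519,341) 56x59 a20 [ 97. 106. 115.]
router_tray 0.79 px [381. 190.  42.  42.] z0.022 c(517,-406) 140x10
[... 1281 characters left out ...]
 79. 133. 195.]
hub 0.83 px [197. 287.  23.  28.] z0.037 c(531,452) 62x59 a7 [192. 196. 190.]
hub 0.56 px [143. 316.  30.  20.] z0.037 c(607,587) 56x61 a83 [ 77. 180. 193.]
router_tray 0.72 px [320. 117.  41.  23.] z0.021 c(517,-404) 143x108 a38 [109. 136. 147.]
router_tray 0.45 px [196. 287.  26.  26.] z0.037 c(530,452) 60x59 a7 [187. 191. 186.]
injector_tray 0.73 px [305. 168.  42.  38.] z0.021 c(456,-117) 88x152 a62 [111. 138. 149.]
antenna_tray 0.81 px [269. 275.  57.  32.] z0.022 c(361,314) 162x65 a43 [113. 140. 150.]
hub_tray 0.65 px [215. 205.  40.  33.] z0.024 c(636,159) 112x118 a13 [122. 150. 160.]
transceiver 0.67 px [202. 241.  12.  19.] z0.012 c(602,305) 14x62 a2 [178. 182. 179.]
```

View pics/top0.png

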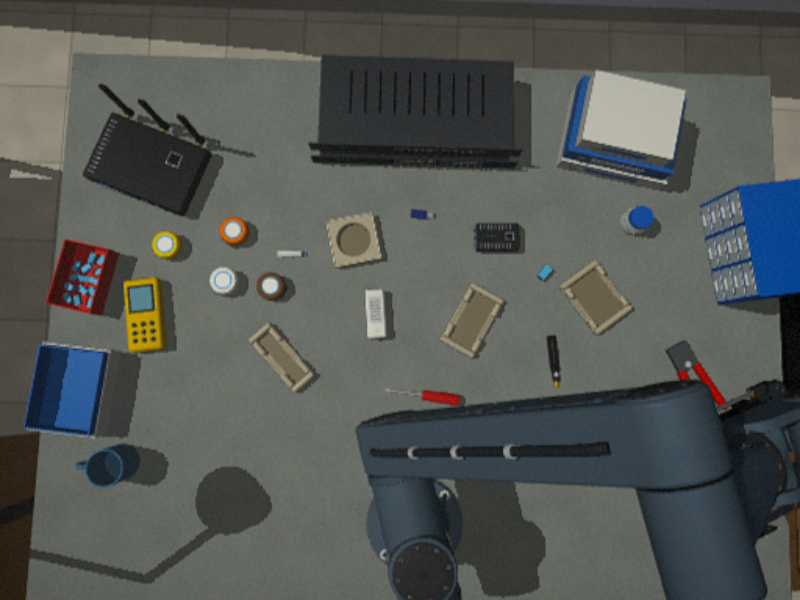

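View pics/side0.png

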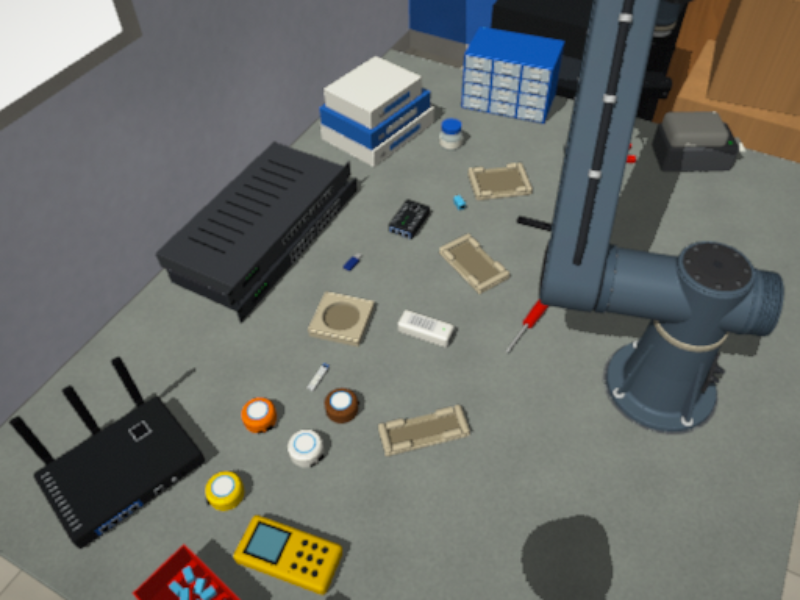

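The pictures match the cut-outs. The white hub is at top (222,281) and the other three hubs are brown, orange and yellow. Router is at (497,237), injector (375,314), antenna (553,360), and the trays are where reported. Next I'll refine the antenna and bottle and plan the grasp yaws.

```bash
cat >> h.py <<'E'
from scipy.spatial.transform import Rotation as R
def go(x,y,z,yaw=None):
    """delta from present pose; yaw = direction (deg) of closing line, tool down"""
    o=get_obs(); p=np.array(o["position"]); Rm=R.from_quat(o["tool_rot"])
    A=Rm.as_matrix(); cur=np.degrees(np.arctan2(A[1,1],A[0,1]))
    print("pos",p.round(4),"yaw %.1f"%cur,"q6 %.1f"%np.degrees(o["q"][5]),"grip",round(o["grip_width"],4),round(o["grip_force"],1),"t",round(o["time"],1),"tilt",A[:2,2].round(3))
    d=np.array([x,y,z])-p
    print("delta mm",(d*1000).round(1),"rows %.1f"%(np.linalg.norm(d)/.0625))
    if yaw is not None:
        dy=(yaw-cur+90)%180-90
        q1=np.degrees(np.arctan2(y,x)-np.arctan2(p[1],p[0]))
        print("turn %.1f"%dy,"or %.1f"%(dy-np.sign(dy)*180),"q6 after: %.0f"%(np.degrees(o["q"][5])-dy+q1))
E
python3 - <<'E'
from h import *
for n in ["top","side"]:
    c=camera(n);P=pts(c)
    for nm,(a,b,e,g),(z0,z1) in [("ant",(.27,.47,-.36,-.27),(.006,.03)),("bottle",(.55,.8,-.6,-.42),(.03,.15)),("obst near router",(.72,.85,-.3,-.05),(.04,.3))]:
        Q=P[(c["depth"]>0)&(P[...,0]>a)&(P[...,0]<b)&(P[...,1]>e)&(P[...,1]<g)&(P[...,2]>z0)&(P[...,2]<z1)]
        if len(Q)<5: print(n,nm,len(Q));continue
        r=cv2.minAreaRect((Q[:,:2]*1000).astype(np.float32));print(n,nm,np.round(r[0]),np.round(r[1]),round(r[2],1),Q.min(0).round(3),Q.max(0).round(3))
    for l in ["router","injector","router_tray","injector_tray","antenna_tray"]:
        r=cut_out(l,n)
        for k in r[:2]:
            Q=P[k["region"]&(c["depth"]>0)]; r=cv2.minAreaRect((Q[Q[:,2]>np.percentile(Q[:,2],90)-.006,:2]*1000).astype(np.float32)); print(n,l,np.round(r[0]),np.round(r[1]),round(r[2],1))
go(.37,-.31,.25,95.5)
E
```

```text
top ant [ 379. -314.] [ 84. 179.] 89.7 [ 0.29  -0.357  0.006] [ 0.469 -0.273  0.02 ]
top bottle [ 735. -516.] [130.  95.] 0.4 [ 0.67  -0.563  0.03 ] [ 0.8   -0.468  0.111]
top obst near router [ 835. -135.] [ 32. 169.] 0.7 [ 0.818 -0.22   0.04 ] [ 0.85  -0.051  0.097]
top router [ 650. -178.] [64. 99.] 1.5
top injector [464. 100.] [111.  42.] 5.5
top router_tray [ 518. -408.] [142. 107.] 37.6
top injector_tray [ 457. -122.] [ 86. 154.] 61.8
top antenna_tray [360. 311.] [162.  61.] 43.4
side ant [ 401. -302.] [ 52. 105.] 82.1 [ 0.347 -0.335  0.006] [ 0.449 -0.277  0.017]
side bottle [ 735. -509.] [130. 122.] 0.5 [ 0.67 -0.57  0.03] [ 0.8   -0.448  0.108]
side obst near router [ 834. -136.] [ 31. 173.] 0.0 [ 0.819 -0.223  0.04 ] [ 0.85  -0.05   0.093]
side router [ 651. -170.] [67. 98.] 1.7
side injector [464. 105.] [110.  48.] 3.9
side router_tray [ 520. -406.] [140. 115.] 38.0
side injector_tray [ 457. -116.] [ 85. 156.] 61.2
side antenna_tray [360. 316.] [159.  60.] 43.6
side antenna_tray [ 457. -116.] [ 85. 156.] 61.2
pos [ 0.2695 -0.5639  0.4047] yaw -64.5 q6 -10.2 grip 0.0872 0.0 t 1.7 tilt [0. 0.]
delta mm [ 100.5  253.9 -154.7] rows 5.0
turn -20.0 or 160.0 q6 after: 34
```

Request:
step_arm:
  rows:
    - [0.04,0.041,-0.01,0,0,7]
    - [0.04,0.041,-0.01,0,0,7]
    - [0.04,0.041,-0.01,0,0,7]
    - [0.04,0.041,-0.01,0,0,7]
    - [0.04,0.041,-0.01,0,0,7]
    - [0.04,0.041,-0.01,0,0,7]
    - [0.04,0.041,-0.01,0,0,7]
    - [0.04,0.041,-0.01,0,0,7]
    - [0.04,0.041,-0.01,0,0,7]
    - [0.0205,0.021,-0.01,0,0,3]
    - [0,0,0,0,0,0]
    - [0,0,0,0,0,0]
  jaw: 0.087
  squeeze: 20

```text
time: 3.2
position: [0.6496, -0.1744, 0.3048]
tool_rot: [0.698, 0.716, -0.0, -0.0]
ft_force: [0.2, 0.4, -0.0]
grip_width: 0.087
grip_force: 0.0
```

```bash
python3 - <<'E'
from h import *
go(.650,-.174,.187,1.6)
c=camera("top");P=pts(c)
Q=P[(c["depth"]>0)&(abs(P[...,0]-.37)<.09)&(P[...,1]>-.345)&(P[...,1]<-.28)&(P[...,2]>.007)&(P[...,2]<.03)]
for n in ["top","side"]:
    c=camera(n);P=pts(c)
    for k in cut_out("antenna",n)[:2]:
        Q=P[k["region"]&(c["depth"]>0)];Q=Q[Q[:,2]>.006]
        print(n,k["confidence"],np.round(k["extent"]),cv2.minAreaRect((Q[:,:2]*1000).astype(np.float32)),np.percentile(Q[:,2],90),Q.min(0),Q.max(0))
    im=c["pixels"]
    if n=="top": cv2.imwrite("pics/ant.png",cv2.resize(im[195:270,310:410],(800,600)))
E
```

```text
pos [ 0.6496 -0.1744  0.3048] yaw 1.5 q6 -26.0 grip 0.087 0.0 t 3.2 tilt [-0.001 -0.   ]
delta mm [   0.4    0.4 -117.8] rows 1.9
turn 0.1 or -179.9 q6 after: -26
```

Request:
step_arm:
  rows:
    - [0,0,-0.04,0,0,0]
    - [0,0,-0.04,0,0,0]
    - [0,0,-0.02,0,0,0]
    - [0,0,-0.012,0,0,0]
    - [0,0,-0.006,0,0,0]
    - [0,0,0,0,0,0]

```text
time: 4.2
position: [0.6503, -0.174, 0.1873]
tool_rot: [0.698, 0.717, 0.0, 0.001]
ft_force: [0.4, -0.5, -0.7]
grip_width: 0.0869
grip_force: 0.0
```

Request:
step_arm:
  rows:
    - [0,0,0,0,0,0]
    - [0,0,0,0,0,0]
    - [0,0,0,0,0,0]
    - [0,0,0,0,0,0]
    - [0,0,0,0,0,0]
    - [0,0,0.005,0,0,0]
    - [0,0,0.015,0,0,0]
    - [0,0,0.03,0,0,0]
    - [0,0,0.03,0,0,0]
    - [0,0,0,0,0,0]
  jaw: 0.04
  squeeze: 20

```text
time: 5.45
position: [0.6509, -0.1743, 0.27]
tool_rot: [0.698, 0.717, 0.001, 0.003]
ft_force: [-0.0, -0.5, -1.6]
grip_width: 0.0635
grip_force: 20.0
```

```bash
python3 - <<'E'
from h import *
go(.519,-.406,.267,127.8)
for n in ["side"]:
    c=camera(n);P=pts(c)
    for k in cut_out("router",n)[:2]:
        Q=P[k["region"]&(c["depth"]>0)]
        print(n,k["confidence"],np.round(k["extent"]),Q.min(0),Q.max(0),Q.mean(0))
    for k in cut_out("antenna",n)[:2]:
        Q=P[k["region"]&(c["depth"]>0)];print(n,k["confidence"],np.round(k["extent"]),cv2.minAreaRect((Q[Q[:,2]>.006][:,:2]*1000).astype(np.float32)))
    cv2.imwrite("pics/s1.png",c["pixels"][60:260,180:446])
E
```

```text
pos [ 0.6509 -0.1743  0.27  ] yaw 1.5 q6 -26.0 grip 0.0635 20.0 t 5.5 tilt [ 0.006 -0.003]
delta mm [-131.9 -231.7   -3. ] rows 4.3
turn -53.7 or 126.3 q6 after: 5
side 0.85 [257. 125.  19.  18.] [ 0.61293925 -0.25571995 -0.00684873] [ 0.7503979  -0.11969351  0.17118509] [ 0.65379362 -0.15469578  0.10227105]
```

Request:
step_arm:
  rows:
    - [-0.0165,-0.029,0,0,0,-6.7]
    - [-0.0165,-0.029,0,0,0,-6.7]
    - [-0.0165,-0.029,0,0,0,-6.7]
    - [-0.0165,-0.029,0,0,0,-6.7]
    - [-0.0165,-0.029,0,0,0,-6.7]
    - [-0.0165,-0.029,0,0,0,-6.7]
    - [-0.0165,-0.029,0,0,0,-6.7]
    - [-0.0155,-0.029,0,0,0,-6.7]
    - [0,0,0,0,0,0]
    - [0,0,0,0,0,0]

```text
time: 6.85
position: [0.5187, -0.4052, 0.2653]
tool_rot: [0.946, 0.325, -0.0, -0.002]
ft_force: [-0.8, -0.2, -1.4]
grip_width: 0.064
grip_force: 20.0
```

```bash
python3 - <<'E'
from h import *
go(.519,-.406,.198,127.8)
for n in ["top","side"]:
    c=camera(n);P=pts(c)
    for k in cut_out("router_tray",n)[:1]:
        Q=P[k["region"]&(c["depth"]>0)];Q=Q[abs(Q[:,2]-.022)<.006];print(n,k["confidence"],np.round(k["extent"]),cv2.minAreaRect((Q[:,:2]*1000).astype(np.float32)))
    e=[(300,200,360,280),(280,60,410,160)][n=="side"]
    cv2.imwrite(f"pics/p1{n}.png",cv2.resize(c["pixels"][60:260,280:480],(600,600),interpolation=cv2.INTER_CUBIC))
E
```

```text
pos [ 0.5187 -0.4052  0.2653] yaw -52.0 q6 4.3 grip 0.064 20.0 t 6.8 tilt [-0.002  0.003]
delta mm [  0.3  -0.8 -67.3] rows 1.1
turn -0.2 or 179.8 q6 after: 4
side 0.72 [318. 116.  39.  23.] ((520.690673828125, -401.10198974609375), (133.49415588378906, 113.62600708007812), 36.325653076171875)
```

View pics/p1side.png

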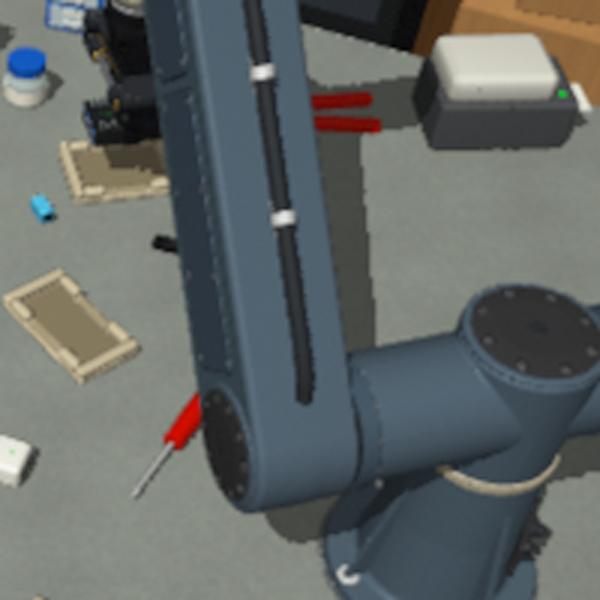

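The router hangs level above its tray (crop around (110,150)), so I'm lowering it gently.

Request:
step_arm:
  rows:
    - [0,-0.001,-0.02,0,0,0]
    - [0,0,-0.02,0,0,0]
    - [0,0,-0.012,0,0,0]
    - [0,0,-0.008,0,0,0]
    - [0,0,-0.004,0,0,0]
    - [0,0,-0.003,0,0,0]
    - [0,0,0,0,0,0]
    - [0,0,0,0,0,0]

```text
time: 8.05
position: [0.5191, -0.407, 0.2002]
tool_rot: [0.946, 0.325, 0.0, 0.0]
ft_force: [0.8, 0.5, -1.1]
grip_width: 0.0637
grip_force: 20.0
```

Request:
step_arm:
  rows:
    - [0,0,-0.002,0,0,0]
    - [0,0,-0.001,0,0,0]
    - [0,0,0,0,0,0]

```text
time: 8.43
position: [0.5191, -0.4069, 0.1974]
tool_rot: [0.946, 0.325, 0.0, 0.0]
ft_force: [-0.4, 0.8, 3.1]
grip_width: 0.0635
grip_force: 20.0
```

Request:
step_arm:
  rows:
    - [0,0,0,0,0,0]
    - [0,0,0,0,0,0]
    - [0,0,0,0,0,0]
    - [0,0,0,0,0,0]
    - [0,0,0.02,0,0,0]
    - [0,0,0.04,0,0,0]
    - [0,0,0.05,0,0,0]
  jaw: 0.087

```text
time: 9.3
position: [0.5188, -0.4067, 0.3082]
tool_rot: [0.946, 0.325, -0.0, -0.001]
ft_force: [0.4, -0.2, -0.3]
grip_width: 0.0872
grip_force: 0.0
```

```bash
python3 - <<'E'
from h import *
go(.464,.102,.30,94.8)
E
```

```text
pos [ 0.5188 -0.4067  0.3082] yaw -52.1 q6 4.3 grip 0.0872 0.0 t 9.3 tilt [-0.001  0.001]
delta mm [-54.8 508.7  -8.2] rows 8.2
turn -33.1 or 146.9 q6 after: 88
```

Request:
step_arm:
  rows:
    - [-0.006,0.056,0,0,0,-3.6]
    - [-0.006,0.056,0,0,0,-3.6]
    - [-0.006,0.056,0,0,0,-3.6]
    - [-0.006,0.056,0,0,0,-3.6]
    - [-0.006,0.056,0,0,0,-3.6]
    - [-0.006,0.056,0,0,0,-3.6]
    - [-0.006,0.056,0,0,0,-3.6]
    - [-0.006,0.056,0,0,0,-3.6]
    - [-0.006,0.056,0,0,0,-3.6]
    - [-0.001,0.005,-0.008,0,0,-0.8]
    - [0,0,0,0,0,0]
    - [0,0,0,0,0,0]

```text
time: 10.8
position: [0.4646, 0.1009, 0.2991]
tool_rot: [0.999, 0.041, 0.0, 0.0]
ft_force: [-0.2, -0.8, 0.2]
grip_width: 0.0872
grip_force: 0.0
```

```bash
python3 - <<'E'
from h import *
go(.464,.1025,.187,94.8)
for n in ["top","side"]:
    c=camera(n);P=pts(c)
    for l in ["router","antenna","router_tray"]:
      for k in cut_out(l,n)[:2]:
        Q=P[k["region"]&(c["depth"]>0)]
        z=np.percentile(Q[:,2],90);r=cv2.minAreaRect((Q[Q[:,2]>z-.006][:,:2]*1000).astype(np.float32))
        print(n,l,round(k["confidence"],2),np.round(k["extent"]),round(z,4),np.round(r[0],1),np.round(r[1]),round(r[2],1))
    if n=="top": cv2.imwrite("pics/p2.png",cv2.resize(c["pixels"][165:265,320:420],(600,600),interpolation=cv2.INTER_CUBIC))
E
```

```text
pos [0.4646 0.1009 0.2991] yaw -85.3 q6 84.1 grip 0.0872 0.0 t 10.8 tilt [ 0.001 -0.   ]
delta mm [  -0.6    1.6 -112.1] rows 1.8
turn 0.1 or -179.9 q6 after: 84
top router 0.97 [384. 192.  27.  30.] 0.042 [ 514.7 -405.8] [98. 63.] 35.9
top antenna 0.62 [354. 233.  11.  31.] 0.0162 [ 368.1 -311.2] [115.  21.] 6.1
top antenna 0.31 [347. 176.  10.  15.] 0.0227 [ 571.7 -288.5] [18. 33.] 46.9
top router_tray 0.76 [382. 190.  44.  45.] 0.0246 [ 517.7 -408.1] [142. 106.] 37.3
side router 0.76 [323. 113.  22.  15.] 0.0402 [ 434.5 -145.2] [ 88. 630.] 14.9
side router 0.46 [196. 287.  20.  25.] 0.0366 [529.3 451.8] [62. 59.] 6.7
side router_tray 0.86 [321. 118.  39.  25.] 0.0222 [ 511.4 -395.8] [139.  91.] 38.1
```

View pics/p2.png

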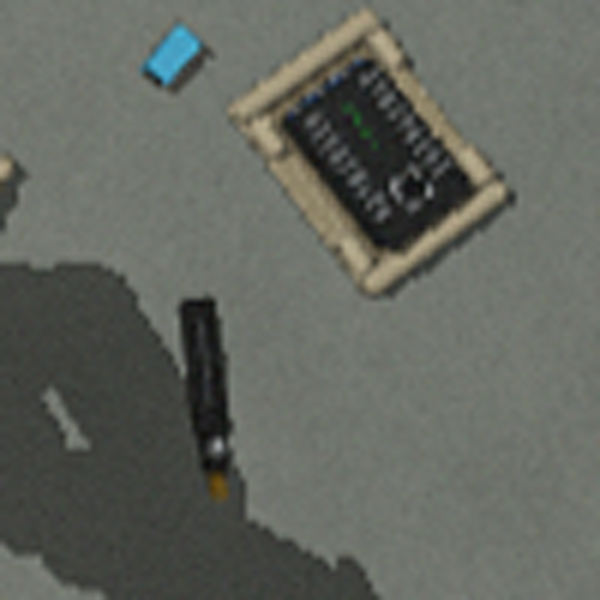

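The router (crop (380,155)) sits squarely in its pocket, and the antenna is fully visible with its blade tip at (198,300) and gold end at (220,490). Now the injector.

Request:
step_arm:
  rows:
    - [0,0.001,-0.05,0,0,0]
    - [0,0,-0.03,0,0,0]
    - [0,0,-0.02,0,0,0]
    - [0,0,-0.008,0,0,0]
    - [0,0,-0.004,0,0,0]
    - [0,0,0,0,0,0]

```text
time: 11.95
position: [0.4642, 0.1031, 0.1871]
tool_rot: [0.999, 0.041, 0.0, 0.0]
ft_force: [-0.4, -0.6, 0.2]
grip_width: 0.0872
grip_force: 0.0
```

Request:
step_arm:
  rows:
    - [0,0,0,0,0,0]
    - [0,0,0,0,0,0]
    - [0,0,0,0,0,0]
    - [0,0,0,0,0,0]
    - [0,0,0,0,0,0]
    - [0,0,0,0,0,0]
    - [0,0,0.005,0,0,0]
    - [0,0,0.015,0,0,0]
    - [0,0,0.03,0,0,0]
    - [0,0,0.03,0,0,0]
    - [0,0,0,0,0,0]
  jaw: 0.02

```text
time: 13.32
position: [0.4646, 0.1032, 0.2693]
tool_rot: [0.999, 0.041, 0.003, 0.0]
ft_force: [0.0, -0.4, -2.8]
grip_width: 0.0444
grip_force: 20.0
```

```bash
python3 - <<'E'
from h import *
go(.457,-.119,.267,61.6)
E
```

```text
pos [0.4646 0.1032 0.2693] yaw -85.2 q6 84.3 grip 0.0444 20.0 t 13.3 tilt [ 0.006 -0.   ]
delta mm [  -7.6 -222.2   -2.3] rows 3.6
turn -33.2 or 146.8 q6 after: 90
```

Request:
step_arm:
  rows:
    - [-0.001,-0.037,0,0,0,-5.5]
    - [-0.001,-0.037,0,0,0,-5.5]
    - [-0.001,-0.037,0,0,0,-5.5]
    - [-0.001,-0.037,0,0,0,-5.5]
    - [-0.001,-0.037,0,0,0,-5.5]
    - [-0.002,-0.037,0,0,0,-5.7]
    - [0,0,0,0,0,0]
    - [0,0,-0.03,0,0,0]
    - [0,0,-0.02,0,0,0]
    - [0,0,-0.01,0,0,0]
    - [0,0,-0.005,0,0,0]
    - [0,0,0,0,0,0]

```text
time: 14.82
position: [0.4571, -0.1186, 0.2017]
tool_rot: [0.969, -0.245, -0.0, -0.0]
ft_force: [0.2, -0.1, -1.9]
grip_width: 0.0441
grip_force: 20.0
```

```bash
python3 - <<'E'
from h import *
go(.457,-.119,.197,61.6)
E
```

```text
pos [ 0.4571 -0.1186  0.2017] yaw -118.4 q6 90.3 grip 0.0441 20.0 t 14.8 tilt [-0.  0.]
delta mm [-0.1 -0.4 -4.7] rows 0.1
turn 0.0 or -180.0 q6 after: 90
```

Request:
step_arm:
  rows:
    - [0,0,-0.003,0,0,0]
    - [0,0,-0.002,0,0,0]
    - [0,0,0,0,0,0]

```text
time: 15.2
position: [0.4571, -0.1189, 0.1969]
tool_rot: [0.969, -0.246, 0.0, 0.0]
ft_force: [-0.1, -0.7, -1.5]
grip_width: 0.0438
grip_force: 20.0
```

Request:
step_arm:
  rows:
    - [0,0,0,0,0,0]
    - [0,0,0,0,0,0]
    - [0,0,0,0,0,0]
    - [0,0,0,0,0,0]
    - [0,0,0.02,0,0,0]
    - [0,0,0.04,0,0,0]
    - [0,0,0.05,0,0,0]
  jaw: 0.08

```text
time: 16.08
position: [0.4566, -0.1188, 0.3071]
tool_rot: [0.969, -0.246, -0.001, -0.0]
ft_force: [-0.5, -0.1, -0.1]
grip_width: 0.08
grip_force: 0.0
```

```bash
python3 - <<'E'
from h import *
go(.530,.449,.30,0)
E
```

```text
pos [ 0.4566 -0.1188  0.3071] yaw -118.5 q6 90.3 grip 0.08 0.0 t 16.1 tilt [-0.002  0.001]
delta mm [ 73.4 567.8  -7.1] rows 9.2
turn -61.5 or 118.5 q6 after: 207
```

Request:
step_arm:
  rows:
    - [0.006,0.047,0,0,0,9.9]
    - [0.006,0.047,0,0,0,9.9]
    - [0.006,0.047,0,0,0,9.9]
    - [0.006,0.047,0,0,0,9.9]
    - [0.006,0.047,0,0,0,9.9]
    - [0.006,0.047,0,0,0,9.9]
    - [0.006,0.047,0,0,0,9.9]
    - [0.006,0.047,0,0,0,9.9]
    - [0.006,0.047,0,0,0,9.9]
    - [0.006,0.047,0,0,0,9.9]
    - [0.006,0.047,0,0,0,9.9]
    - [0.007,0.051,0,0,0,9.6]
  jaw: 0.087

```text
time: 17.58
position: [0.5298, 0.4504, 0.3064]
tool_rot: [0.705, 0.709, -0.001, 0.0]
ft_force: [0.4, -0.4, 0.0]
grip_width: 0.0873
grip_force: 0.0
```

```bash
python3 - <<'E'
from h import *
go(.53,.449,.197,0)
for n in ["top","side"]:
    c=camera(n);P=pts(c)
    for l in ["injector","injector_tray","router","hub_tray"]:
      for k in cut_out(l,n)[:1]:
        Q=P[k["region"]&(c["depth"]>0)]
        z=np.percentile(Q[:,2],90);r=cv2.minAreaRect((Q[Q[:,2]>z-.006][:,:2]*1000).astype(np.float32))
        print(n,l,round(k["confidence"],2),np.round(k["extent"]),round(z,4),np.round(r[0],1),np.round(r[1]),round(r[2],1))
    # pocket centre of hub tray: darker floor z~.01 near (635,158)
    m=(c["depth"]>0)&(np.hypot(P[...,0]-.635,P[...,1]-.158)<.055)&(P[...,2]>.004)
    Q=P[m]; F=Q[abs(Q[:,2]-.011)<.004]; print(n,"floor",len(F),F.min(0).round(3),F.max(0).round(3),F.mean(0).round(3), np.percentile(Q[:,2],[10,50,90]).round(4))
cv2.imwrite("pics/p3.png",cv2.resize(c["pixels"][150:350,120:386],(798,600),interpolation=cv2.INTER_CUBIC))
E
```

```text
pos [0.5298 0.4504 0.3064] yaw 0.4 q6 30.8 grip 0.0873 0.0 t 17.6 tilt [-0.001 -0.001]
delta mm [   0.2   -1.4 -109.4] rows 1.8
turn -0.4 or 179.6 q6 after: 31
top injector 0.94 [301. 206.  23.  34.] 0.0463 [ 458.1 -119.8] [ 43. 110.] 61.3
top injector_tray 0.66 [302. 206.  37.  47.] 0.0245 [ 456.3 -121.4] [ 85. 153.] 61.7
top router 0.88 [385. 191.  31.  30.] 0.0421 [ 514.2 -408. ] [99. 65.] 38.0
top hub_tray 0.78 [226. 153.  37.  34.] 0.0253 [635.1 156.9] [113. 108.] 14.9
top floor 284 [0.597 0.12  0.007] [0.675 0.197 0.015] [0.637 0.157 0.011] [0.0089 0.017  0.025 ]
side injector 0.59 [301. 164.  28.  27.] 0.044 [ 457.7 -114.7] [ 43. 114.] 60.9
side injector_tray 0.92 [302. 168.  43.  38.] 0.0235 [ 457.  -116.9] [ 83. 156.] 61.0
side router 0.15 [221. 211.  27.  15.] 0.0245 [522.8 307.9] [ 82. 349.] 33.4
side hub_tray 0.54 [218. 214.  26.  18.] 0.0243 [592.  188.6] [90. 44.] 56.2
side floor 37 [0.581 0.138 0.008] [0.64  0.213 0.014] [0.612 0.179 0.011] [0.0093 0.0201 0.0242]
```

View pics/p3.png

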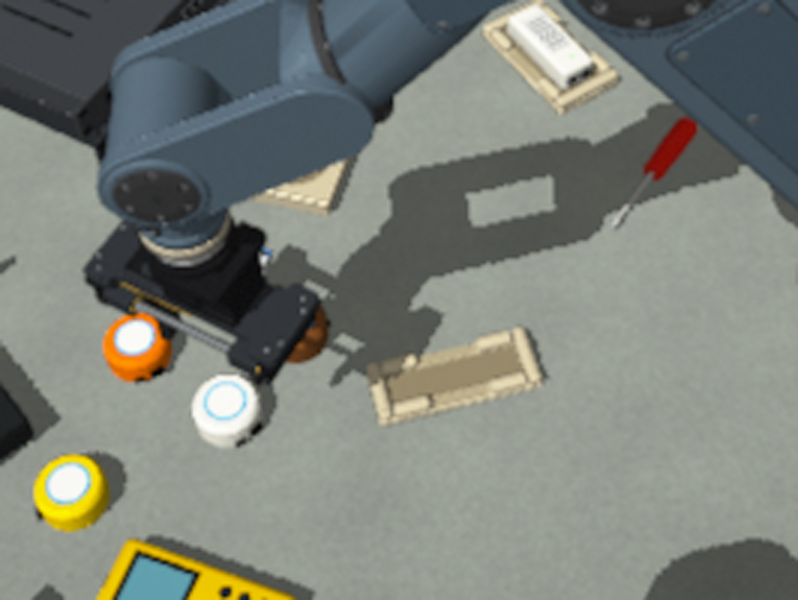

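The injector sits in its tray (crop (550,45)), and the gripper is above the white hub (227,408). Descending.

Request:
step_arm:
  rows:
    - [0,-0.001,-0.05,0,0,0]
    - [0,0,-0.03,0,0,0]
    - [0,0,-0.018,0,0,0]
    - [0,0,-0.008,0,0,0]
    - [0,0,-0.003,0,0,0]
    - [0,0,0,0,0,0]

```text
time: 18.82
position: [0.5304, 0.4483, 0.1987]
tool_rot: [0.707, 0.707, 0.001, 0.0]
ft_force: [-0.3, -0.7, 0.3]
grip_width: 0.0871
grip_force: 0.0
```

Request:
step_arm:
  rows:
    - [0,0,0,0,0,0]
    - [0,0,0,0,0,0]
    - [0,0,0,0,0,0]
    - [0,0,0,0,0,0]
    - [0,0,0,0,0,0]
    - [0,0,0.005,0,0,0]
    - [0,0,0.015,0,0,0]
    - [0,0,0.03,0,0,0]
    - [0,0,0.04,0,0,0]
    - [0,0,0,0,0,0]
  jaw: 0.04

```text
time: 20.08
position: [0.5311, 0.449, 0.2926]
tool_rot: [0.707, 0.707, 0.004, 0.001]
ft_force: [1.2, 0.5, -1.4]
grip_width: 0.0632
grip_force: 20.0
```

```bash
python3 - <<'E'
from h import *
go(.636,.1575,.267,14)
c=camera("side");P=pts(c)
for k in cut_out("hub","side")[:5]:
    m=k["region"]&(c["depth"]>0);Q=P[m];print(np.round(k["extent"]),Q.mean(0).round(3),Q.max(0).round(3),c["pixels"][m].mean(0).round())
E
```

```text
pos [0.5311 0.449  0.2926] yaw 0.0 q6 31.0 grip 0.0632 20.0 t 20.1 tilt [0.008 0.005]
delta mm [ 104.9 -291.5  -25.6] rows 5.0
turn 14.0 or -166.0 q6 after: -9
[143. 315.  28.  19.] [0.605 0.59  0.029] [0.659 0.619 0.04 ] [ 86. 200. 210.]
[190. 272.  26.  24.] [0.528 0.469 0.117] [0.604 0.49  0.195] [210. 215. 211.]
[164. 265.  26.  18.] [0.639 0.444 0.029] [0.679 0.488 0.188] [ 86. 148. 210.]
[223. 263.  12.  16.] [0.496 0.347 0.023] [0.506 0.419 0.184] [21. 41. 67.]
[303. 163.  30.  26.] [ 0.454 -0.109  0.036] [ 0.513 -0.072  0.048] [211. 219. 219.]
```

Request:
step_arm:
  rows:
    - [0.013,-0.0365,0,0,0,0]
    - [0.013,-0.0365,0,0,0,0]
    - [0.013,-0.0365,0,0,0,0]
    - [0.013,-0.0365,0,0,0,0]
    - [0.013,-0.0365,0,0,0,0]
    - [0.013,-0.0365,0,0,0,0]
    - [0.013,-0.0365,0,0,0,0]
    - [0.014,-0.036,0,0,0,0]
    - [0,0,0,0,0,0]
    - [0,0,-0.03,0,0,0]
    - [0,0,0,0,0,0]

```text
time: 21.55
position: [0.6329, 0.1571, 0.2543]
tool_rot: [0.707, 0.708, -0.003, -0.003]
ft_force: [-1.5, -0.3, -1.8]
grip_width: 0.0633
grip_force: 20.0
```

```bash
python3 - <<'E'
from h import *
go(.636,.1575,.2085,0)
c=camera("side")
cv2.imwrite("pics/p4.png",cv2.resize(c["pixels"][140:260,160:320],(800,600),interpolation=cv2.INTER_CUBIC))
E
```

```text
pos [0.6329 0.1571 0.2543] yaw 0.1 q6 4.1 grip 0.0633 20.0 t 21.6 tilt [-0.009 -0.   ]
delta mm [  3.1   0.4 -45.8] rows 0.7
turn -0.1 or 179.9 q6 after: 4
```

View pics/p4.png

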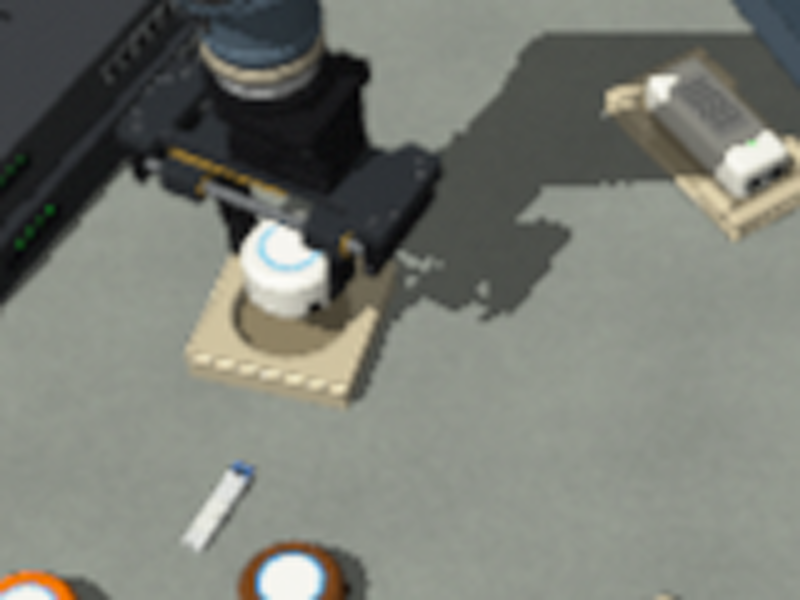

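The hub is level over the round pocket (crop (285,310)), and the transceiver at (218,505) is untouched.

Request:
step_arm:
  rows:
    - [0.001,0,-0.02,0,0,0]
    - [0,0,-0.01,0,0,0]
    - [0,0,-0.008,0,0,0]
    - [0,0,-0.004,0,0,0]
    - [0,0,0,0,0,0]
    - [0,0,0,0,0,0]

```text
time: 22.35
position: [0.6362, 0.1566, 0.2162]
tool_rot: [0.707, 0.707, 0.0, 0.0]
ft_force: [-0.2, 0.4, -2.1]
grip_width: 0.0631
grip_force: 20.0
```

```bash
python3 - <<'E'
from h import *
go(.636,.1575,.2085,0)
E
```

```text
pos [0.6362 0.1566 0.2162] yaw 0.0 q6 4.0 grip 0.0631 20.0 t 22.4 tilt [0.001 0.   ]
delta mm [-0.2  0.9 -7.7] rows 0.1
turn -0.0 or 180.0 q6 after: 4
```

Request:
step_arm:
  rows:
    - [0,0.001,-0.004,0,0,0]
    - [0,0,-0.002,0,0,0]
    - [0,0,-0.002,0,0,0]
    - [0,0,0,0,0,0]
    - [0,0,0,0,0,0]

```text
time: 22.98
position: [0.6359, 0.1576, 0.2083]
tool_rot: [0.707, 0.707, -0.0, 0.0]
ft_force: [-2.1, 0.7, 4.0]
grip_width: 0.0634
grip_force: 20.0
```

Request:
step_arm:
  rows:
    - [0,0,0,0,0,0]
    - [0,0,0,0,0,0]
    - [0,0,0,0,0,0]
    - [0,0,0,0,0,0]
    - [0,0,0.02,0,0,0]
    - [0,0,0.04,0,0,0]
    - [0,0,0.04,0,0,0]
  jaw: 0.085

```text
time: 23.85
position: [0.6361, 0.1576, 0.31]
tool_rot: [0.707, 0.707, 0.0, 0.0]
ft_force: [0.9, -0.1, 0.8]
grip_width: 0.085
grip_force: 0.0
```

```bash
python3 - <<'E'
from h import *
go(.370,-.3085,.28,96)
E
```

```text
pos [0.6361 0.1576 0.31  ] yaw 0.0 q6 4.1 grip 0.085 0.0 t 23.9 tilt [0.001 0.   ]
delta mm [-266.1 -466.1  -30. ] rows 8.6
turn -84.0 or 96.0 q6 after: 34
```

Request:
step_arm:
  rows:
    - [-0.0245,-0.0425,-0.002,0,0,-7.7]
    - [-0.0245,-0.0425,-0.002,0,0,-7.7]
    - [-0.0245,-0.0425,-0.002,0,0,-7.7]
    - [-0.0245,-0.0425,-0.002,0,0,-7.7]
    - [-0.0245,-0.0425,-0.002,0,0,-7.7]
    - [-0.0245,-0.0425,-0.002,0,0,-7.7]
    - [-0.0245,-0.0425,-0.002,0,0,-7.7]
    - [-0.0245,-0.0425,-0.002,0,0,-7.7]
    - [-0.0245,-0.0425,-0.002,0,0,-7.7]
    - [-0.0245,-0.0425,-0.002,0,0,-7.7]
    - [-0.024,-0.0415,-0.01,0,0,-7.0]
    - [0,0,0,0,0,0]
  jaw: 0.05

```text
time: 25.35
position: [0.3661, -0.3121, 0.2786]
tool_rot: [0.999, 0.05, 0.001, 0.001]
ft_force: [0.7, 0.6, 0.6]
grip_width: 0.0498
grip_force: 0.0
```

```bash
python3 - <<'E'
from h import *
go(.367,-.309,.185,96)
for n in ["top","side"]:
    c=camera(n);P=pts(c)
    for l in ["hub","hub_tray","antenna","transceiver","coupler"]:
      for k in cut_out(l,n)[:4]:
        m=k["region"]&(c["depth"]>0);Q=P[m]
        z=np.percentile(Q[:,2],90);r=cv2.minAreaRect((Q[Q[:,2]>z-.006][:,:2]*1000).astype(np.float32))
        print(n,l,round(k["confidence"],2),np.round(k["extent"]),round(z,4),np.round(r[0],1),np.round(r[1]),round(r[2],1),c["pixels"][m].mean(0).round())
    cv2.imwrite(f"pics/p5{n}.png",cv2.resize(c["pixels"],(800,600)))
E
```

```text
pos [ 0.3661 -0.3121  0.2786] yaw -84.3 q6 30.5 grip 0.0498 0.0 t 25.4 tilt [ 0.002 -0.003]
delta mm [  0.9   3.1 -93.6] rows 1.5
turn 0.3 or -179.7 q6 after: 31
top hub 0.73 [152. 151.  20.  16.] 0.0381 [645.6 432.6] [58. 57.] 13.5 [ 83. 120. 165.]
top hub 0.72 [226. 154.  18.  17.] 0.0486 [632.  157.4] [56. 59.] 42.6 [180. 184. 177.]
top hub 0.64 [173. 184.  20.  21.] 0.0382 [519.6 342.3] [59. 59.] 76.4 [100. 110. 118.]
top hub 0.64 [108. 159.  15.  18.] 0.0386 [605.9 581.6] [57. 58.] 5.3 [ 87. 159. 166.]
top hub_tray 0.95 [225. 155.  38.  37.] 0.0265 [634.8 156.2] [111. 111.] 13.4 [114. 137. 145.]
top antenna 0.69 [383. 192.  29.  34.] 0.042 [ 514.5 -408. ] [100.  64.] 37.7 [45. 47. 45.]
top antenna 0.25 [185. 164.  15.   6.] 0.0134 [598.7 304.2] [12. 58.] 2.2 [152. 158. 155.]
top coupler 0.56 [348. 175.  10.  11.] 0.0222 [ 572.7 -288.3] [18. 32.] 55.1 [165. 139.  65.]
side hub 0.97 [216. 262.  23.  24.] 0.0364 [520.3 344.4] [60. 61.] 62.9 [ 96. 111. 128.]
side hub 0.83 [217. 202.  20.  18.] 0.0464 [633.1 163.8] [55. 58.] 88.4 [208. 212. 205.]
side hub 0.73 [165. 263.  26.  20.] 0.0364 [646.6 434.8] [59. 60.] 76.7 [ 81. 137. 201.]
side hub 0.71 [143. 315.  25.  20.] 0.0367 [610.4 587.4] [59. 60.] 38.7 [ 79. 180. 193.]
side hub_tray 0.87 [217. 204.  43.  36.] 0.0245 [636.3 159.7] [111. 114.] 13.5 [135. 162. 171.]
side antenna 0.58 [203. 239.  12.  21.] 0.0106 [600.8 303.5] [15. 61.] 4.2 [187. 192. 188.]
side antenna 0.52 [338. 142.  20.   5.] 0.0133 [ 399.8 -304.3] [54. 24.] 11.2 [46. 46. 45.]
side transceiver 0.44 [203. 241.  16.  14.] 0.0106 [600.8 303.5] [15. 61.] 4.2 [184. 188. 184.]
```

View pics/p5side.png

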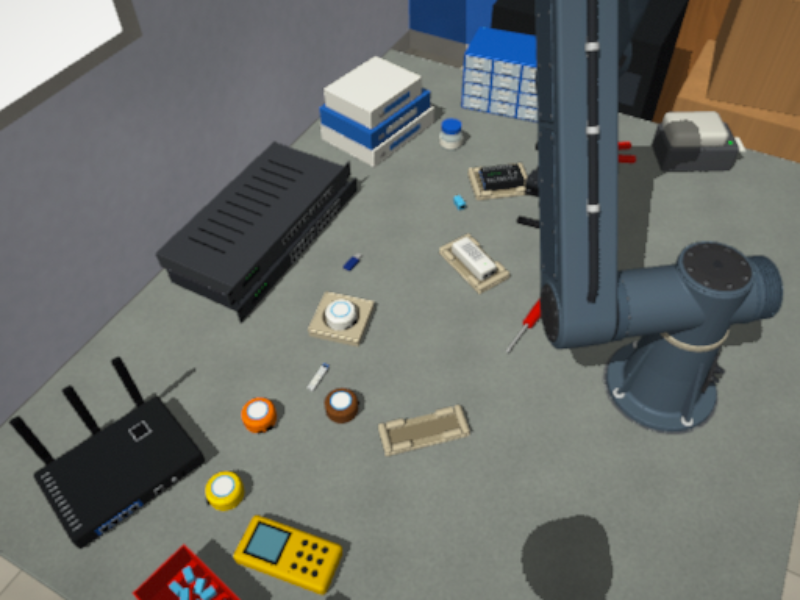

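Three devices are in their trays (side view: router (500,178), injector (475,257), hub (341,314)). Now the antenna.

Request:
step_arm:
  rows:
    - [0,0.002,-0.04,0,0,0]
    - [0,0,-0.03,0,0,0]
    - [0,0,-0.012,0,0,0]
    - [0,0,-0.008,0,0,0]
    - [0,0,-0.002,0,0,0]
    - [0,0,0,0,0,0]
    - [0,0,0,0,0,0]

```text
time: 26.82
position: [0.3672, -0.3071, 0.1864]
tool_rot: [0.999, 0.053, 0.0, 0.001]
ft_force: [0.3, 0.9, -0.8]
grip_width: 0.0501
grip_force: 0.0
```

```bash
python3 - <<'E'
from h import *
go(.367,-.309,.1845,96)
E
```

```text
pos [ 0.3672 -0.3071  0.1864] yaw -84.0 q6 30.6 grip 0.0501 0.0 t 26.8 tilt [ 0.001 -0.001]
delta mm [-0.2 -1.9 -1.9] rows 0.0
turn -0.0 or 180.0 q6 after: 30
```

Request:
step_arm:
  rows:
    - [0,-0.001,-0.002,0,0,0]
    - [0,0,0,0,0,0]
    - [0,0,0,0,0,0]

```text
time: 27.2
position: [0.367, -0.3079, 0.1838]
tool_rot: [0.999, 0.053, -0.0, -0.0]
ft_force: [0.6, 0.7, 0.9]
grip_width: 0.0501
grip_force: 0.0
```

Request:
step_arm:
  rows:
    - [0,0,0,0,0,0]
    - [0,0,0,0,0,0]
    - [0,0,0,0,0,0]
    - [0,0,0,0,0,0]
    - [0,0,0,0,0,0]
    - [0,0,0,0,0,0]
    - [0,0,0.005,0,0,0]
    - [0,0,0.015,0,0,0]
    - [0,0,0.03,0,0,0]
    - [0,0,0.03,0,0,0]
    - [0,0,0,0,0,0]
  jaw: 0.005
  squeeze: 12

```text
time: 28.58
position: [0.3674, -0.3083, 0.2665]
tool_rot: [0.999, 0.053, 0.002, 0.003]
ft_force: [0.1, 0.8, -0.4]
grip_width: 0.02
grip_force: 12.0
```

```bash
python3 - <<'E'
from h import *
go(.3605,.3135,.265,133.5)
E
```

```text
pos [ 0.3674 -0.3083  0.2665] yaw -84.0 q6 30.6 grip 0.02 12.0 t 28.6 tilt [ 0.004 -0.005]
delta mm [ -6.9 621.8  -1.5] rows 9.9
turn 37.5 or -142.5 q6 after: 74
```

Request:
step_arm:
  rows:
    - [0.012,0.031,0,0,0,1.9]
    - [0.012,0.031,0,0,0,1.9]
    - [0.012,0.031,0,0,0,1.9]
    - [0.012,0.031,0,0,0,1.9]
    - [0.012,0.031,0,0,0,1.9]
    - [0.012,0.031,0,0,0,1.9]
    - [0.012,0.031,0,0,0,1.9]
    - [0.012,0.031,0,0,0,1.9]
    - [0,0.031,0,0,0,1.9]
    - [0,0.031,0,0,0,1.9]
    - [0,0.031,0,0,0,1.9]
    - [0,0.031,0,0,0,1.9]

```text
time: 30.08
position: [0.4626, 0.0651, 0.2634]
tool_rot: [0.968, 0.25, -0.001, -0.0]
ft_force: [-0.2, 0.4, -0.4]
grip_width: 0.02
grip_force: 12.0
```

Request:
step_arm:
  rows:
    - [-0.013,0.031,0,0,0,1.9]
    - [-0.013,0.031,0,0,0,1.9]
    - [-0.013,0.031,0,0,0,1.9]
    - [-0.013,0.031,0,0,0,1.9]
    - [-0.013,0.031,0,0,0,1.9]
    - [-0.013,0.031,0,0,0,1.9]
    - [-0.013,0.031,0,0,0,1.9]
    - [-0.012,0.031,0,0,0,1.4]
    - [0,0,0,0,0,0]
    - [0,0,0,0,0,0]

```text
time: 31.32
position: [0.3598, 0.3118, 0.2635]
tool_rot: [0.929, 0.371, -0.0, 0.0]
ft_force: [-0.7, 0.3, -0.7]
grip_width: 0.0198
grip_force: 12.0
```

```bash
python3 - <<'E'
from h import *
go(.3605,.3135,.1945,133.5)
for n in ["top","side"]:
    c=camera(n)
    s=c["pixels"][190:290,140:240] if n=="top" else c["pixels"][220:320,210:330]
    cv2.imwrite(f"pics/p6{n}.png",cv2.resize(s,(400,400),interpolation=cv2.INTER_CUBIC))
cv2.imwrite("pics/p6.png",np.hstack([cv2.imread("pics/p6top.png"),cv2.imread("pics/p6side.png")]))
E
```

```text
pos [0.3598 0.3118 0.2635] yaw -46.4 q6 73.9 grip 0.0198 12.0 t 31.3 tilt [-0.001 -0.001]
delta mm [  0.7   1.7 -69. ] rows 1.1
turn -0.1 or 179.9 q6 after: 74
```

View pics/p6.png

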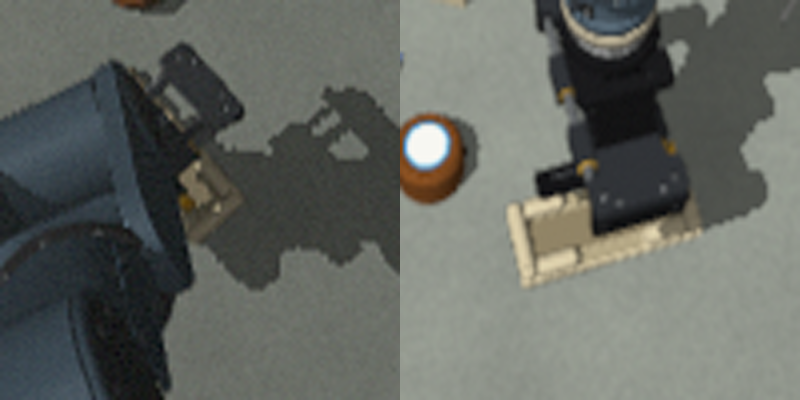

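The antenna is held parallel above its tray (blade at right crop (560,180), gold end at left crop (187,200)). Lowering.

Request:
step_arm:
  rows:
    - [0.001,0.001,-0.025,0,0,0]
    - [0,0,-0.02,0,0,0]
    - [0,0,-0.012,0,0,0]
    - [0,0,-0.007,0,0,0]
    - [0,0,-0.003,0,0,0]
    - [0,0,0,0,0,0]
    - [0,0,0,0,0,0]

```text
time: 32.3
position: [0.3611, 0.3132, 0.1972]
tool_rot: [0.929, 0.371, 0.0, -0.0]
ft_force: [-0.3, 0.4, -1.1]
grip_width: 0.0201
grip_force: 12.0
```

```bash
python3 - <<'E'
from h import *
go(.3605,.3135,.1938,133.5)
E
```

```text
pos [0.3611 0.3132 0.1972] yaw -46.5 q6 74.0 grip 0.0201 12.0 t 32.3 tilt [0.001 0.   ]
delta mm [-0.6  0.3 -3.4] rows 0.1
turn -0.0 or 180.0 q6 after: 74
```

Request:
step_arm:
  rows:
    - [0,0,-0.002,0,0,0]
    - [0,0,-0.001,0,0,0]
    - [0,0,0,0,0,0]
    - [0,0,0,0,0,0]

```text
time: 32.8
position: [0.361, 0.3131, 0.1937]
tool_rot: [0.929, 0.371, -0.0, -0.0]
ft_force: [-0.2, -0.7, -0.7]
grip_width: 0.0197
grip_force: 12.0
```

Request:
step_arm:
  rows:
    - [0,0,0,0,0,0]
    - [0,0,0,0,0,0]
    - [0,0,0,0,0,0]
    - [0,0,0,0,0,0]
    - [0,0,0.02,0,0,0]
    - [0,0,0.04,0,0,0]
    - [0,0,0.05,0,0,0]
    - [0.04,-0.04,0.02,0,0,0]
    - [0.04,-0.04,0.02,0,0,0]
    - [0.04,-0.04,0.02,0,0,0]
    - [0.04,-0.04,0.02,0,0,0]
    - [0,0,0,0,0,0]
  jaw: 0.05

```text
time: 34.3
position: [0.5245, 0.1503, 0.3856]
tool_rot: [0.93, 0.368, 0.003, 0.001]
ft_force: [-0.1, -0.2, -0.7]
grip_width: 0.0499
grip_force: 0.0
```

```bash
python3 - <<'E'
from h import *
for n in ["top","side"]:
    c=camera(n);P=pts(c)
    for l in ["antenna","antenna_tray","router","injector","hub"]:
      for k in cut_out(l,n)[:2]:
        m=k["region"]&(c["depth"]>0);Q=P[m]
        z=np.percentile(Q[:,2],90);r=cv2.minAreaRect((Q[Q[:,2]>z-.006][:,:2]*1000).astype(np.float32))
        print(n,l,round(k["confidence"],2),np.round(k["extent"]),round(z,4),np.round(r[0],1),np.round(r[1]),round(r[2],1))
cv2.imwrite("pics/p7.png",cv2.resize(c["pixels"],(800,600),interpolation=cv2.INTER_CUBIC))
E
```

```text
top antenna 0.6 [177. 225.  18.  20.] 0.026 [373.2 325.7] [76. 18.] 43.2
top antenna_tray 0.97 [175. 223.  31.  34.] 0.0236 [373.7 323.4] [124.  60.] 45.6
top antenna_tray 0.57 [222. 141.  36.  13.] 0.0274 [624.7 159.5] [134. 106.] 7.2
top router 0.61 [382. 192.  30.  31.] 0.0418 [ 515.1 -407.7] [100.  63.] 38.0
top injector 0.68 [301. 206.  23.  35.] 0.0461 [ 456.4 -118.9] [ 43. 109.] 61.7
top hub 0.82 [107. 158.  20.  18.] 0.0383 [609.1 584.1] [58. 59.] 35.5
top hub 0.67 [172. 186.  23.  19.] 0.0377 [519.3 340.1] [59. 59.] 65.6
side antenna 0.79 [269. 275.  44.   9.] 0.0238 [361.9 318.2] [114.  21.] 43.6
side antenna_tray 0.88 [270. 275.  56.  33.] 0.0225 [360.1 314.3] [162.  64.] 44.0
side router 0.68 [323. 114.  29.  20.] 0.0399 [ 513.3 -403.2] [97. 67.] 40.9
side injector 0.75 [300. 166.  25.  25.] 0.0435 [ 456.5 -114.1] [ 43. 109.] 59.6
side hub 0.92 [143. 315.  27.  20.] 0.0371 [609.8 588. ] [59. 61.] 25.1
side hub 0.89 [164. 264.  23.  22.] 0.0367 [644.8 436.1] [56. 57.] 23.3
```

View pics/p7.png

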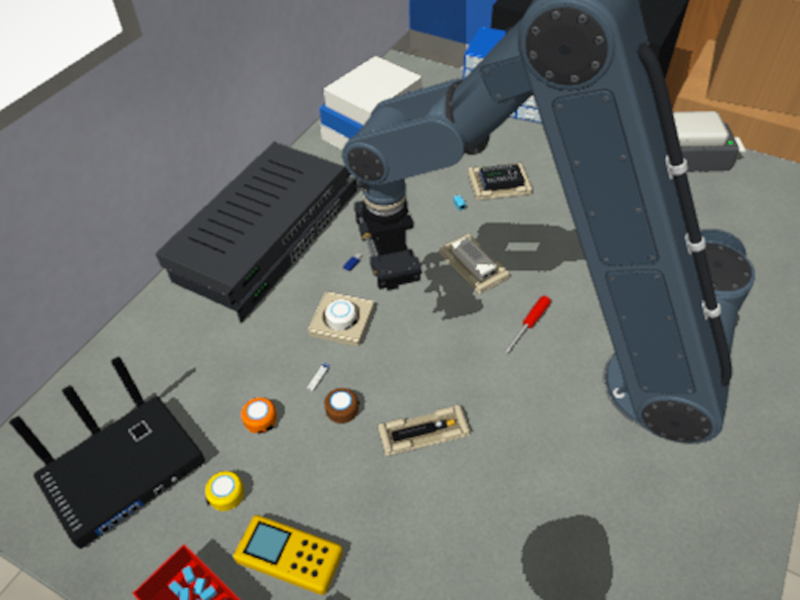

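All four devices lie in their trays (router (500,178), injector (475,260), hub (341,313), antenna (423,430)). The arm is clear and the bystanders haven't moved.

```bash
python3 -c "
from h import *
print(hand_in())"
```

```text
the job is handed in; nothing more can be done
None
```

The router, injector, antenna and hub each lie flat in their own tray, the transceiver and coupler were left where they were, and the job was handed in at about 34 s; no verdict came back.

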